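# Catch nuts from the gravity chute and put them on the scale

## Robot

A 7-joint arm with a two-finger parallel gripper is mounted at the origin on a cart in front of the work surface, level with it; the furniture and walls round the work are solid. World frame = base frame: x ahead of the robot, y to its left, z up, the work surface at z = 0. Lengths are in m, angles in rad, forces in N, time in s.
With the tool pointing down it reaches from about 0.35 to 0.9 m from the base axis. Payload 7.2 kg.
Tool frame: the origin (TCP) lies on the centre line of the jaws, within the pads' length; the fingertips stand 8 mm ahead of it and the grasp point (between the pads) lies 11 mm behind it; z points along the fingers, y is the line along which they close (so a half turn about z gives the same grasp; the last joint's range is limited). The gripper opens to 88 mm and grips with 3 to 60 N. Pads are 20 mm wide; open, the fingers measure 115 mm over their backs; the gripper's body (75 mm by 178 mm) begins 61 mm behind the grasp point.
Start: joints at [-1.366, 0.411, -0.013, 1.596, 0.006, 1.134, -0.082], TCP at [0.168, 0.602, 0.231] pointing down, gripper open.
Joint ranges: [-2.95, 2.95], [-0.29, 1.99], [-1.47, 1.44], [0.14, 2.54], [-1.03, 4.17], [0.13, 1.85], [-2.86, 2.86]. Speed limits (rad/s): [2.39, 2.39, 3.01, 3.01, 3.14, 3.14, 3.14].

## Interface

Orientations are given as a unit quaternion [w, x, y, z].
In Python, from workcell import manip, cams gives the robot as it stands. The module is installed in compiled form; this text tells all that it offers.
- The arm moves only by the shell command python3 -m handwheel 'ROWS' [OPENING]. ROWS is JSON, a list of rows, each a list of 6 numbers: the shift along the world's x, y, z in units of 800 mm (1.0 is 800 mm), then the turn, a rotation vector about the world's x, y, z in units of 45 degrees (1.0 is 45 degrees). In form: [[x, y, z, rx, ry, rz], ...]. A call has exactly 10 rows; each row is the pose to reach, as a shift and turn from the pose commanded when the call began; what a row does not reach only later rows make up. A row lasts 1/12 s, in which the tool goes at most 41.7 mm and 7.16 degrees, less where a joint would pass 70% of its speed; a pose out of reach is approached as far as the arm can. A call with a number of a shift or a turn outside -1 to 1 is refused whole. A call with a gripper value outside its range is refused whole. OPENING is the opening, from 0 (shut) to 1 (fully open), set as the call begins (- or left out, the last holds). The fingers move at their own pace and stop on an object; the grip force is fixed at half the most. Time passes only in rows, so rows that repeat a pose let the fingers close, or fill a call up. It gives the time, the measured TCP pose, the force, the opening and the grip force at its end, in the units of the state.
- manip.observe(): the state, without advancing time (a new reading comes with each control period).
- cams.get_image(name): name is "side" or "top"; returns a dict with "frame" (480x640x3 uint8, red, green, blue), "intrinsics" (3x3 intrinsics, pixels), "R" (3x3) and "t" (3): a world point X has camera coordinates R X + t. Camera axes: x right, y down, z forward; pixel columns grow to the right and rows downward; lengths in m; the calibration is good to about 2 mm. A picture is of the moment at which its call begins. There is no depth.
- manip.close_job(): hands the job in; it is judged then, once.
The state is a dict: "time_s": time; "joints": joint angles; "qvel": joint speeds; "tau": joint torques, N m; "tool_pos": TCP position; "orientation": TCP orientation; "ft_force": force on the tool from outside, world axes, zero at the start; "ft_torque": the same for the moment, N m; "opening": opening from 0.0 (shut) to 1.0 (fully open); "grip_force": force on a finger pad.
Only numpy, scipy, OpenCV 4.12 (cv2) and the standard library are available. Lean on these libraries where they do the work, as an engineer would, in place of code of your own. Each camera call takes 0.05 s, during which the arm holds its last target. There are 200 camera calls.

## Task

Take the empty catch pan by its handle, hold it up level under the mouth of the nut chute and press its front wall against the trip paddle so that the gate opens and all five nuts slide into the pan. Then draw back so that the gate shuts, stand the pan with all the nuts flat on the middle of the scale's platform and let go. Push the paddle with the pan only, let no nut fall onto the bench, and leave the roll of tape and the marker pen where they are.

Things in the scene. Friction and masses are not known exactly. Their poses are not given: they have to be found in the camera images.
- bench_vice: fixed blue bench vice near the bench edge, 122 mm high, an obstacle between the robot and the right-hand place: it fills about 90 mm to every side of its origin (on the bench below its jaws); carry the pan over or round it
- chute: fixed sheet-steel gravity chute on a grey post and foot: open-topped lane 190 mm long, 31 mm wide, sloping down at 30 degrees to its mouth on the -x side (roughly towards the robot). Origin on the bench straight below the lip of the mouth; lip 200 mm above the bench. x points level and uphill, y across, z up. Post and foot begin 50 mm behind the lip
- trip_gate (a joint): angle of the spring trip gate at the chute's mouth: 0 shut, nuts held; 0.95 fully open; nuts pass from about 0.6, best 0.75 or more. A rocker: stop plate in front of the lip above the hinge, paddle 70 mm wide hanging 73 mm below it. Pushing the paddle along the chute's +x (2 N) swings the plate out to 65 mm in front of the hinge; nuts drop between lip and plate. Springs shut when let go
- trip_hinge (a point): middle of the trip gate's hinge axis, 8 mm behind the lip, 150 mm above the bench, axes as the chute's. With the gate at angle a the paddle's front face at depth d below this point lies about d*tan(a) behind it (+x): a pan whose rim is 30 to 50 mm below this point pushes the paddle with its front wall and lies under the falling nuts
- pan: loose sheet-steel catch pan, open on top, 116 (x) x 106 (y) x 55 mm high, walls 3 mm, about 0.2 kg, with a level black handle along its -x. Origin at the centre of its underside, z up. Handle grip 18 mm wide, 14 mm high, centre line 42 mm above the underside, from x = -80 to -175 mm. Starts empty on the bench, handle roughly towards the robot; front wall at x = +58 mm
- scale: fixed low grey bench scale, square aluminium platform 140 x 140 mm, its top 40 mm above the bench; origin on the bench under the platform's centre, z up. Behind the platform (from x = 107 mm, up to 55 mm high) a sloped readout with a dark window. Scale and pan stand one to the left and one to the right of the chute, either way round
- tape_roll: loose roll of masking tape lying flat, 104 mm across, 25 mm high, bystander; origin at the centre of its underside
- marker_pen: loose white and green marker pen lying on the bench, 135 mm long, 17 mm thick, bystander; origin at the centre of its underside
- nut_0: plain steel hexagon nut, 24 mm across flats, 28 mm over corners, 13 mm thick, 33 g, origin at its middle; first in the chute, resting against the gate
- nut_1: plain steel hexagon nut, 24 mm across flats, 28 mm over corners, 13 mm thick, 33 g, origin at its middle; number 2 in the file behind the gate
- nut_2: plain steel hexagon nut, 24 mm across flats, 28 mm over corners, 13 mm thick, 33 g, origin at its middle; number 3 in the file behind the gate
- nut_3: plain steel hexagon nut, 24 mm across flats, 28 mm over corners, 13 mm thick, 33 g, origin at its middle; number 4 in the file behind the gate
- nut_4: plain steel hexagon nut, 24 mm across flats, 28 mm over corners, 13 mm thick, 33 g, origin at its middle; number 5 in the file behind the gate

How it is judged:
By the outcome, as a careful person would: the job done as asked, in the order asked, and still so for the second after the job is handed in, with the robot touching nothing.
It also fails if it takes over 58 s, if anything falls off the work surface, if the arm or the gripper's body presses on something with over 40 N, if the wrist force passes 120 N, or if a joint passes its speed limit or range.

## Working session

There is one attempt and no reset: what is moved stays moved. The work goes in short steps, Python scripts to look and compute and a shell command to move; the robot and the scene stay as the last step left them, time stands still between calls to the robot, and variables do not carry over. Pictures are saved under pics/ and viewed, at most 11 in all, crops included, and the job is handed in when it is done.

```bash
mkdir -p pics
python3 - <<'E'
from workcell import manip, cams
import cv2, pickle
s=manip.observe(); print({k:s[k] for k in("time_s","tool_pos","orientation","opening","ft_force")})
for n in("side","top"):
    d=cams.get_image(n); cv2.imwrite(f"pics/{n}0.png",d["frame"][:,:,::-1]); pickle.dump(d,open(f"{n}0.pkl","wb"))
    print(n,d["intrinsics"],d["R"],d["t"], -d["R"].T@d["t"])
E
```

```text
{'time_s': 0.0, 'tool_pos': array([0.16828327, 0.60140412, 0.229828  ]), 'orientation': array([-6.18931375e-05,  1.35974504e-01,  9.90712011e-01, -8.00570552e-04]), 'opening': 1.0017924639407036, 'ft_force': array([ 0.2337237 ,  0.18454604, -0.7099401 ])}
side [[561.87313046   0.         317.54591429]
 [  0.         561.87313046 240.50688186]
 [  0.           0.           1.        ]] [[ 0.13959323 -0.99020707  0.00192006]
 [-0.74045618 -0.10567194 -0.6637455 ]
 [ 0.65744838  0.09123266 -0.74795603]] [-0.04561422  0.56339652  1.15581242] [-0.33634913 -0.09108016  1.23853636]
top [[568.1826697    0.         317.48641495]
 [  0.         568.1826697  237.67327118]
 [  0.           0.           1.        ]] [[-0.31321252 -0.9496612   0.00644423]
 [-0.84674095  0.27618236 -0.45470107]
 [ 0.43003218 -0.14787466 -0.8906208 ]] [0.21048047 0.55905039 1.12816457] [0.05414891 0.21231224 1.25761126]
```

View pics/top0.png

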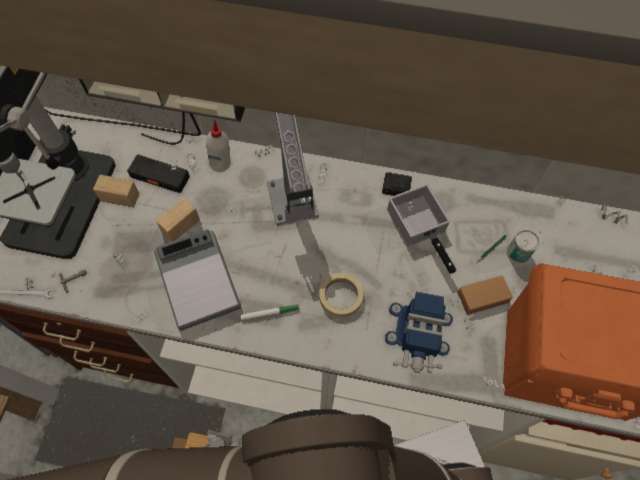

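View pics/side0.png

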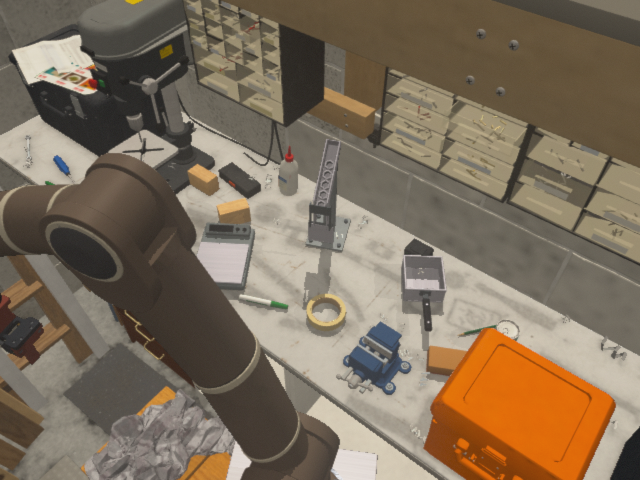

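```bash
cat > h.py <<'E'
import numpy as np, cv2, pickle
def load(n): return pickle.load(open(n+".pkl","rb"))
def ray(d,p):
    K=d["intrinsics"]; v=d["R"].T@np.linalg.solve(K,np.array([p[0],p[1],1.])); return -d["R"].T@d["t"], v/np.linalg.norm(v)
def plane(d,p,z):
    c,v=ray(d,p); return c+v*(z-c[2])/v[2]
def tri(d1,p1,d2,p2):
    c1,v1=ray(d1,p1);c2,v2=ray(d2,p2)
    s=np.linalg.lstsq(np.stack([v1,-v2],1),c2-c1,rcond=None)[0]
    a,b=c1+v1*s[0],c2+v2*s[1]; return (a+b)/2,np.linalg.norm(a-b)
def proj(d,X):
    c=d["R"]@np.asarray(X,float)+d["t"]; q=d["intrinsics"]@c; return q[:2]/q[2]
def tile(d,x0,y0,w,h,s):
    im=cv2.resize(d["frame"][y0:y0+h,x0:x0+w,::-1],None,fx=s,fy=s,interpolation=cv2.INTER_CUBIC)
    for x in range(-(-x0//10)*10,x0+w,10):
        cv2.line(im,((x-x0)*s,0),((x-x0)*s,6),(0,0,255),1)
        if x%20==0: cv2.putText(im,str(x),((x-x0)*s+1,16),0,.35,(0,0,255),1)
    for y in range(-(-y0//10)*10,y0+h,10):
        cv2.line(im,(0,(y-y0)*s),(6,(y-y0)*s),(0,0,255),1)
        if y%20==0: cv2.putText(im,str(y),(8,(y-y0)*s+4),0,.35,(0,0,255),1)
    return im
E
python3 - <<'E'
from h import *
t,s=load("top0"),load("side0")
cv2.imwrite("pics/z1.png",np.hstack([tile(t,380,165,90,120,4),tile(t,262,105,70,120,4)]))
a=np.hstack([tile(s,295,130,65,130,4),tile(s,390,240,65,130,4),tile(t,145,225,70,130,4)]);cv2.imwrite("pics/z2.png",a);print(a.shape)
E
```

```text
(520, 800, 3)
```

View pics/z1.png

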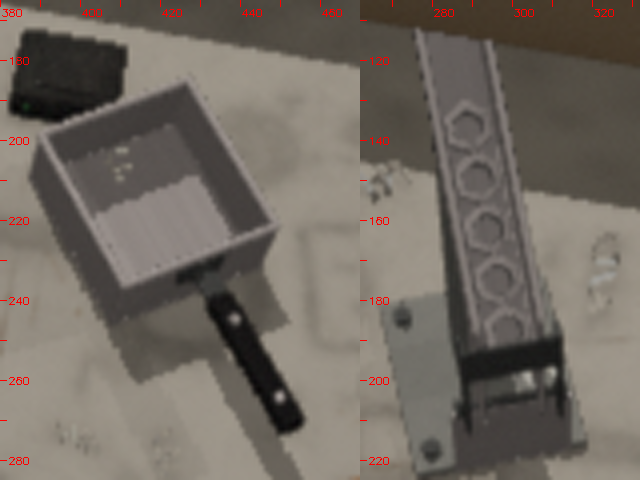

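View pics/z2.png

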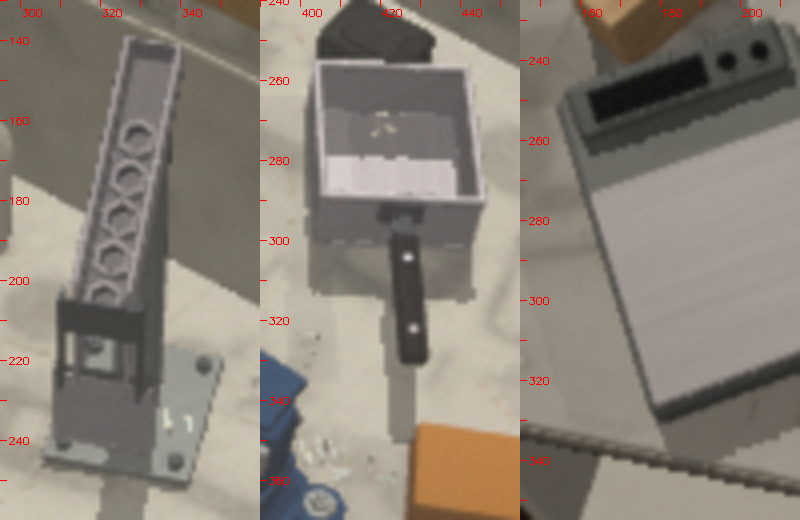

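Run:
```python
from h import *
np.set_printoptions(precision=4,suppress=True)
t,s=load("top0"),load("side0")
def T(name,A,B):
    P=[]
    for a,b in zip(A,B):
        X,e=tri(t,a,s,b); P.append(X); print(name,X,"gap %.4f"%e)
    return np.array(P)
P=T("rim",[(389.5,199),(427,185),(449,220.5),(410.5,237)],[(404,255.5),(442,257),(446,290),(405.2,288.7)])
H=T("dot",[(439.2,244.5),(449.7,264.2)],[(427,304.2),(428.2,322)])
Q=np.array([plane(t,p,.055) for p in [(389.5,199),(427,185),(449,220.5),(410.5,237)]])
Q2=np.array([plane(s,p,.055) for p in [(404,255.5),(442,257),(446,290),(405.2,288.7)]])
for q in (Q,Q2): print(q.mean(0),[np.linalg.norm(q[i]-q[(i+1)%4]) for i in range(4)], "yaw x", np.degrees(np.arctan2(*(((q[0]-q[3]+q[1]-q[2]))[[1,0]]))))
for d,pp in((t,[(439.2,244.5),(449.7,264.2)]),(s,[(427,304.2),(428.2,322)])):
    a,b=[plane(d,p,.049) for p in pp]; print("handle",a,b,np.degrees(np.arctan2(*(a-b)[[1,0]])))
N=T("nut",[(288.7,136.5),(290.7,149.2),(293.5,162.2),(296,174.5),(298.7,186.5)],[(329.2,164.7),(327.5,174.5),(325.2,184.5),(323,194.5),(321.2,203.5)])
v=np.linalg.svd(N-N.mean(0))[2][0]; v*=np.sign(v[2]); print("lane dir",v,"yaw",np.degrees(np.arctan2(v[1],v[0])),"slope",np.degrees(np.arcsin(v[2])))
T("padbot",[(285.7,223.7),(318.2,216.5)],[(308.5,239.5),(334,243)])
T("stop",[(289,194),(310.3,188)],[(309.5,204),(331.5,206)])
# scale platform mask
for n,d,(x0,x1,y0,y1) in (("top",t,(145,250,220,340)),("side",s,(190,260,215,300))):
    f=d["frame"].astype(int); m=np.zeros(f.shape[:2],np.uint8); sub=f[y0:y1,x0:x1]
    print(n,f[300,200] if n=="top" else f[260,222])
    ref=f[300,200] if n=="top" else f[265,222]
    m[y0:y1,x0:x1]=(np.abs(sub-ref).max(2)<28)
    m=cv2.morphologyEx(m,cv2.MORPH_OPEN,np.ones((3,3),np.uint8))
    c=max(cv2.findContours(m,0,2)[0],key=cv2.contourArea); 
    h=cv2.convexHull(c); ap=cv2.approxPolyDP(h,5,True)[:,0]; W=np.array([plane(d,p,.04) for p in ap])
    print(ap.tolist(),W[:,:2].tolist(),[np.linalg.norm(W[i]-W[i-1]).round(4) for i in range(len(W))],W.mean(0))
```

```text
rim [ 0.6808 -0.1894  0.0569] gap 0.0010
rim [ 0.6887 -0.2926  0.0587] gap 0.0008
rim [ 0.5796 -0.3033  0.0562] gap 0.0009
rim [ 0.5661 -0.197   0.0593] gap 0.0001
dot [ 0.5278 -0.2548  0.0554] gap 0.0010
dot [ 0.4739 -0.2581  0.0546] gap 0.0001
[ 0.63   -0.2465  0.055 ] [np.float64(0.10452345441484151), np.float64(0.11030916549941301), np.float64(0.10657352052037802), np.float64(0.11389752047604312)] yaw x 4.95974612703866
[ 0.6312 -0.246   0.055 ] [np.float64(0.10397899549554546), np.float64(0.11255285468771892), np.float64(0.10631002031668434), np.float64(0.11384669447419433)] yaw x 4.3453007716375875
handle [ 0.5307 -0.2578  0.049 ] [ 0.4758 -0.2603  0.049 ] 2.617028291509767
handle [ 0.5321 -0.2554  0.049 ] [ 0.4778 -0.259   0.049 ] 3.801891470836535
nut [0.7766 0.0325 0.2757] gap 0.0020
nut [0.7561 0.0346 0.259 ] gap 0.0006
nut [0.7296 0.037  0.2477] gap 0.0008
nut [0.7065 0.0391 0.234 ] gap 0.0016
nut [0.6817 0.0408 0.225 ] gap 0.0006
lane dir [ 0.8817 -0.0774  0.4654] yaw -5.019034358957699 slope 27.735311998000356
padbot [0.6815 0.0759 0.0801] gap 0.0013
padbot [0.6656 0.001
[... 158 characters left out ...]
, 273]] [[0.6731688165553853, 0.24551347089143838], [0.5412814126847095, 0.23821175383156842], [0.5332895153213139, 0.37346103239229045], [0.6658975696610697, 0.3809468312552701]] [np.float64(0.1356), np.float64(0.1321), np.float64(0.1355), np.float64(0.1328)] [0.6034 0.3095 0.04  ]
side [205 194 190]
[[200, 243], [247, 244], [240, 282], [214, 280], [197, 256]] [[0.6606344595423209, 0.38418279586285525], [0.6757848305518339, 0.2512814559264762], [0.5408651548016584, 0.23979586185300183], [0.5376091226460412, 0.3103913762187405], [0.6127033304534651, 0.3790995674580554]] [np.float64(0.0482), np.float64(0.1338), np.float64(0.1354), np.float64(0.0707), np.float64(0.1018)] [0.6055 0.313  0.04  ]
```

Run:
```python
from h import *
np.set_printoptions(precision=4,suppress=True)
t,s=load("top0"),load("side0")
print("padbot z.077 top",plane(t,(285.7,223.7),.077),plane(t,(318.2,216.5),.077)," side",plane(s,(308.5,239.5),.077),plane(s,(334,243),.077))
print("pins z.15 side",plane(s,(310.5,225),.15),plane(s,(331,228),.15),"top",plane(t,(287,207),.15),plane(t,(311.5,203),.15))
print("foot front side z0",plane(s,(305.5,246),0),plane(s,(342,252),0),"top",plane(t,(276,224),0),plane(t,(317.5,218),0))
for n,d in(("top",t),("side",s)):
    hsv=cv2.cvtColor(d["frame"],cv2.COLOR_RGB2HSV)
    m=cv2.inRange(hsv,(100,90,30),(125,255,200)); k,l,st,c=cv2.connectedComponentsWithStats(m)
    for i in np.argsort(-st[1:,4])[:2]+1:
        b=st[i]; print(n,"blue",b,c[i],plane(d,c[i],.06),"corners",[plane(d,p,.06)[:2] for p in((b[0],b[1]),(b[0]+b[2],b[1]),(b[0],b[1]+b[3]),(b[0]+b[2],b[1]+b[3]))])
X,e=tri(t,(342,295),s,(326,312));print("tape",X,e)
print("pen",plane(t,(243,317),.008),plane(t,(298,308),.008))
```

```text
padbot z.077 top [0.6827 0.0761 0.077 ] [ 0.6774 -0.003   0.077 ]  side [0.6848 0.0759 0.077 ] [0.6819 0.0045 0.077 ]
pins z.15 side [0.6723 0.0679 0.15  ] [0.6692 0.0127 0.15  ] top [0.6838 0.0694 0.15  ] [0.6767 0.0137 0.15  ]
foot front side z0 [0.7261 0.0918 0.    ] [ 0.7183 -0.0163  0.    ] top [0.7304 0.0906 0.    ] [ 0.7144 -0.014   0.    ]
top blue [ 386  293   63   65 1789] [419.8066 326.0799] [ 0.3558 -0.1318  0.06  ] corners [array([ 0.4514, -0.0896]), array([ 0.4071, -0.2249]), array([ 0.3128, -0.0353]), array([ 0.2707, -0.1635])]
top blue [427 324   4   5  18] [428.3889 326.2222] [ 0.3497 -0.1496  0.06  ] corners [array([ 0.3553, -0.1487]), array([ 0.3526, -0.1571]), array([ 0.3448, -0.1442]), array([ 0.342 , -0.1526])]
side blue [370 324  30  22 274] [385.7263 334.5584] [ 0.419 -0.155  0.06 ] corners [array([ 0.444 , -0.1146]), array([ 0.4545, -0.1883]), array([ 0.3816, -0.1195]), array([ 0.3918, -0.191 ])]
side blue [353 350  26  20 189] [365.8677 359.9312] [ 0.3426 -0.1128  0.06  ] corners [array([ 0.3649, -0.0801]), array([ 0.3737, -0.1417]), array([ 0.3121, -0.0853]), array([ 0.3206, -0.1453])]
tape [0.4908 0.0003 0.0215] 0.0014346756933236887
pen [0.5159 0.2322 0.008 ] [0.4974 0.1053 0.008 ]
```

```bash
python3 -m handwheel '[[0.035,-0.03,0,0,0,0.045],[0.07,-0.06,0,0,0,0.09],[0.105,-0.09,0,0,0,0.135],[0.14,-0.12,0,0,0,0.18],[0.175,-0.15,0,0,0,0.225],[0.21,-0.18,0,0,0,0.27],[0.245,-0.21,0,0,0,0.315],[0.28,-0.24,0,0,0,0.36],[0.315,-0.27,0,0,0,0.405],[0.35,-0.3,0,0,0,0.447]]' 1
python3 -m handwheel '[[0,-0.047,0,0,0,0],[0,-0.094,0,0,0,0],[0,-0.141,0,0,0,0],[0,-0.188,0,0,0,0],[0,-0.235,0,0,0,0],[0,-0.282,0,0,0,0],[0,-0.329,0,0,0,0],[0,-0.376,0,0,0,0],[0,-0.423,0,0,0,0],[0,-0.47,0,0,0,0]]' 1
```

```text
time_s: 0.93
tool_pos: [0.4494, 0.3603, 0.2305]
orientation: [-0.0, -0.04, 0.999, -0.0]
ft_force: [1.1, 0.4, -0.8]
opening: 1.002
grip_force: 0.0
time_s: 1.77
tool_pos: [0.4478, -0.0159, 0.2306]
orientation: [0.0, -0.039, 0.999, 0.0]
ft_force: [1.3, -1.0, 0.3]
opening: 0.998
grip_force: 0.0
```

```bash
python3 -m handwheel '[[0.013,-0.037,-0.012,0,0,0],[0.026,-0.074,-0.024,0,0,0],[0.039,-0.111,-0.036,0,0,0],[0.052,-0.148,-0.05,0,0,0],[0.065,-0.185,-0.065,0,0,0],[0.078,-0.222,-0.08,0,0,0],[0.091,-0.26,-0.095,0,0,0],[0.104,-0.2975,-0.11,0,0,0],[0.104,-0.2975,-0.125,0,0,0],[0.104,-0.2975,-0.125,0,0,0]]' 1
python3 - <<'E'
from h import *
from workcell import cams
ims=[]
for n,b in(("top",(380,160,100,125)),("side",(385,235,100,125))):
    d=cams.get_image(n); pickle.dump(d,open(n+"1.pkl","wb")); ims.append(tile(d,*b,4))
cv2.imwrite("pics/z3.png",np.hstack(ims))
E
```

```text
time_s: 2.6
tool_pos: [0.5298, -0.2532, 0.1278]
orientation: [-0.002, -0.038, 0.999, 0.0]
ft_force: [0.3, -0.0, -0.1]
opening: 0.996
grip_force: 0.0
```

View pics/z3.png

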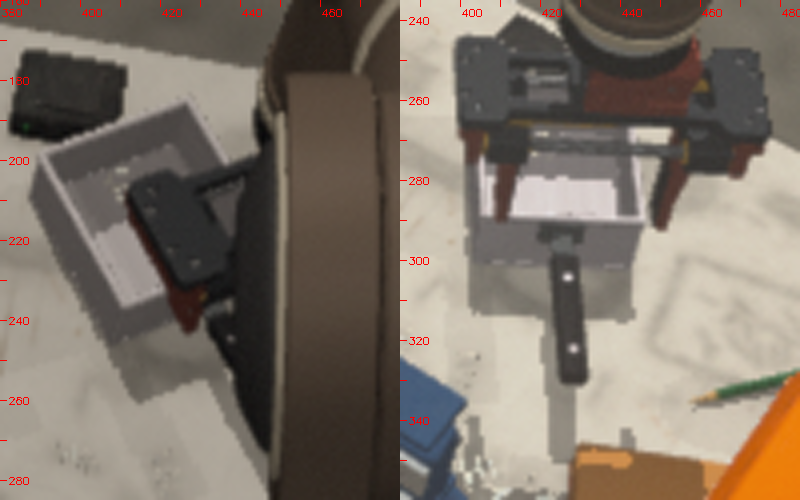

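```bash
python3 -m handwheel '[[0,0,-0.015,0,0,0],[0,0,-0.03,0,0,0],[0,0,-0.045,0,0,0],[0,0,-0.06,0,0,0],[0,0,-0.075,0,0,0],[0,0,-0.09,0,0,0],[0,0,-0.105,0,0,0],[0,0,-0.118,0,0,0],[0,0,-0.118,0,0,0],[0,0,-0.118,0,0,0]]' 1
python3 -m handwheel '[[0,0,0,0,0,0],[0,0,0,0,0,0],[0,0,0,0,0,0],[0,0,0,0,0,0],[0,0,0,0,0,0],[0,0,0,0,0,0],[0,0,0,0,0,0],[0,0,0,0,0,0],[0,0,0,0,0,0],[0,0,0,0,0,0]]' 0
```

```text
time_s: 3.53
tool_pos: [0.5311, -0.2521, 0.0354]
orientation: [-0.001, -0.039, 0.999, 0.0]
ft_force: [0.5, -0.6, 0.4]
opening: 1.002
grip_force: 0.0
time_s: 4.37
tool_pos: [0.5316, -0.2521, 0.0362]
orientation: [-0.0, -0.039, 0.999, 0.0]
ft_force: [-0.2, 0.4, 0.3]
opening: 0.286
grip_force: 0.3
```

```bash
python3 -m handwheel '[[0,0,0,0,0,0],[0,0,-0.003,0,0,0],[0,0,-0.006,0,0,0],[0,0,-0.006,0,0,0],[0,0,-0.006,0,0,0],[0,0,-0.006,0,0,0],[0,0,-0.006,0,0,0],[0,0,-0.006,0,0,0],[0,0,-0.006,0,0,0],[0,0,-0.006,0,0,0]]' 0.4
python3 -m handwheel '[[0,0,0,0,0,0],[0,0,0,0,0,0],[0,0,0,0,0,0],[0,0,0,0,0,0],[0,0,0,0,0,0],[0,0,0,0,0,0],[0,0,0,0,0,0],[0,0,0,0,0,0],[0,0,0,0,0,0],[0,0,0,0,0,0]]' 0
```

```text
time_s: 5.2
tool_pos: [0.5316, -0.2521, 0.0315]
orientation: [0.0, -0.039, 0.999, 0.0]
ft_force: [-0.5, -0.5, -0.5]
opening: 0.405
grip_force: 0.0
time_s: 6.03
tool_pos: [0.5316, -0.2522, 0.0315]
orientation: [0.0, -0.039, 0.999, -0.0]
ft_force: [-1.1, -0.7, 0.8]
opening: 0.204
grip_force: 29.9
```

```bash
python3 -m handwheel '[[0,0,0.005,0,0,0],[0,0,0.015,0,0,0],[0,0,0.03,0,0,0],[0,0,0.045,0,0,0],[0,0,0.06,0,0,0],[0,0,0.075,0,0,0],[0,0,0.09,0,0,0],[0,0,0.105,0,0,0],[0,0,0.112,0,0,0],[0,0,0.112,0,0,0]]' 0
python3 - <<'E'
from h import *
from workcell import cams
ims=[]
for n,b in(("top",(380,160,100,125)),("side",(385,225,100,125))):
    d=cams.get_image(n); pickle.dump(d,open(n+"2.pkl","wb")); ims.append(tile(d,*b,4))
cv2.imwrite("pics/z4.png",np.hstack(ims))
E
```

```text
time_s: 6.87
tool_pos: [0.5325, -0.2525, 0.1229]
orientation: [0.001, -0.039, 0.999, -0.0]
ft_force: [0.4, -1.0, -1.0]
opening: 0.201
grip_force: 29.9
```

View pics/z4.png

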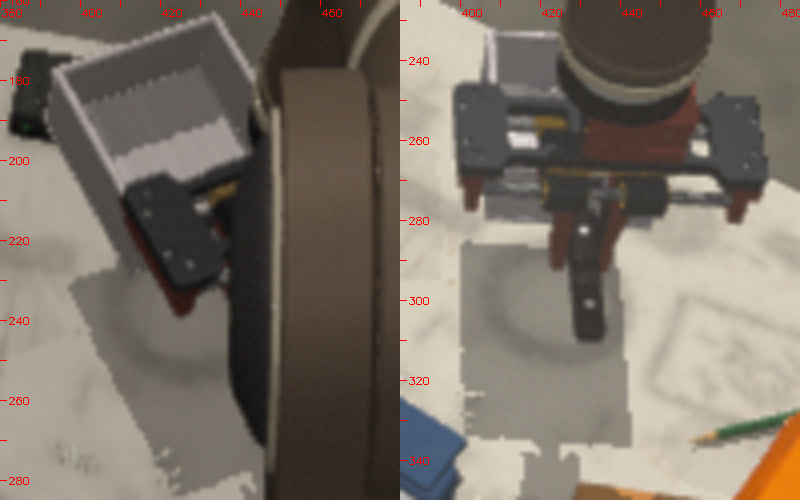

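Run:
```python
from h import *
np.set_printoptions(precision=4,suppress=True)
t,s=load("top2"),load("side2")
print(tri(t,(395,178),s,(406.7,233.2)), "expect z ~.057+.0914=.148")
X=lambda x,y,z:np.array([.6306+x*np.cos(.075)-y*np.sin(.075)+.001,-.246+x*np.sin(.075)+y*np.cos(.075),z])
for tilt in(0,-3,-6):
    a=np.radians(tilt); dz=lambda x:(x+.1)*np.sin(a)
    print(tilt,"FL rim top/side",proj(t,X(.058,.053,.146+dz(.058))),proj(s,X(.058,.053,.146+dz(.058))),"FR top",proj(t,X(.058,-.053,.146+dz(.058))))
```

```text
(array([ 0.676 , -0.1871,  0.1553]), np.float64(0.004072564132178333)) expect z ~.057+.0914=.148
0 FL rim top/side [393.207  177.4956] [407.6353 232.4904] FR top [433.6431 163.1196]
-3 FL rim top/side [392.7644 179.4378] [407.2544 234.5987] FR top [432.9856 165.1129]
-6 FL rim top/side [392.3278 181.3533] [406.8776 236.6839] FR top [432.3371 167.0791]
```

```bash
python3 -m handwheel '[[-0.005,0,0.008,0,0,0],[-0.015,0,0.018,0,0,0],[-0.03,0.005,0.03,0,0,-0.02],[-0.045,0.015,0.04,0,0,-0.04],[-0.06,0.03,0.046,0,0,-0.07],[-0.07,0.05,0.046,0,0,-0.1],[-0.08,0.075,0.046,0,0,-0.13],[-0.087,0.105,0.046,0,0,-0.16],[-0.087,0.135,0.046,0,0,-0.19],[-0.087,0.165,0.046,0,0,-0.211]]' 0
python3 -m handwheel '[[0,0.03,0,0,0,0],[0,0.06,0,0,0,0],[0,0.09,0,0,0,0],[0,0.12,0,0,0,0],[0,0.15,0,0,0,0],[0,0.18,0,0,0,0],[0,0.205,0,0,0,0],[0,0.22,0,0,0,0],[0,0.225,0,0,0,0],[0,0.225,0,0,0,0]]' 0
```

```text
time_s: 7.8
tool_pos: [0.4607, -0.1195, 0.1582]
orientation: [-0.0, 0.045, 0.999, 0.0]
ft_force: [1.6, -0.4, -2.4]
opening: 0.202
grip_force: 29.9
time_s: 8.63
tool_pos: [0.4615, 0.0603, 0.158]
orientation: [-0.0, 0.043, 0.999, 0.0]
ft_force: [0.6, 0.3, -2.1]
opening: 0.201
grip_force: 29.9
```

```bash
python3 -m handwheel '[[0,0,-0.015,0,0,0],[0,0,-0.035,0,0,0],[0,0,-0.055,0,0,0],[0,0,-0.075,0,0,0],[0,0,-0.085,0,0,0],[0.015,-0.001,-0.085,0,0,0],[0.03,-0.002,-0.085,0,0,0],[0.045,-0.004,-0.085,0,0,0],[0.056,-0.005,-0.085,0,0,0],[0.056,-0.005,-0.085,0,0,0]]' 0
python3 - <<'E'
from h import *
from workcell import cams
ims=[]
for n,b in(("top",(250,150,100,130)),("side",(280,165,100,130))):
    d=cams.get_image(n); pickle.dump(d,open(n+"3.pkl","wb")); ims.append(tile(d,*b,4))
cv2.imwrite("pics/z5.png",np.hstack(ims))
E
```

```text
time_s: 9.47
tool_pos: [0.5086, 0.0548, 0.0902]
orientation: [0.001, 0.044, 0.999, -0.0]
ft_force: [0.3, -0.3, -1.8]
opening: 0.204
grip_force: 30.0
```

View pics/z5.png

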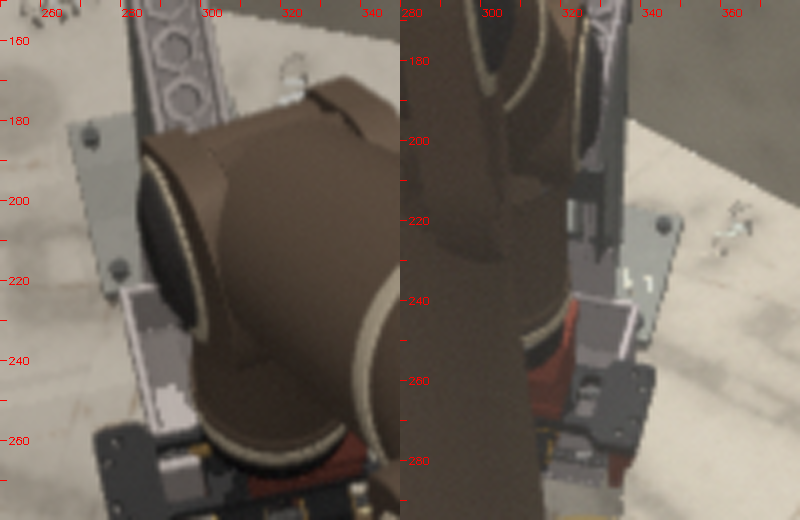

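Run:
```python
from h import *
np.set_printoptions(precision=4,suppress=True)
t,s=load("top3"),load("side3")
a,b=plane(t,(280.5,223),.1137),plane(s,(338.7,240.5),.1137); print(a,b,(a+b)/2,np.linalg.norm(a-b))
print("pad right edge side",plane(s,(334.5,235),.09), "stop right", plane(s,(331,207),.19))
```

```text
[0.6686 0.0911 0.1137] [ 0.6604 -0.0099  0.1137] [0.6645 0.0406 0.1137] 0.1013421462901326
pad right edge side [0.6999 0.0056 0.09  ] stop right [0.7072 0.0182 0.19  ]
```

```bash
python3 -m handwheel '[[0.01,-0.001,0,0,0,0],[0.02,-0.002,0,0,0,0],[0.03,-0.003,0,0,0,0],[0.04,-0.0035,0,0,0,0],[0.05,-0.0045,0,0,0,0],[0.06,-0.005,0,0,0,0],[0.065,-0.0055,0,0,0,0],[0.065,-0.0055,0,0,0,0],[0.065,-0.0055,0,0,0,0],[0.065,-0.0055,0,0,0,0]]' 0
python3 - <<'E'
from h import *
from workcell import cams
ims=[]
for n,b in(("top",(250,120,100,130)),("side",(280,135,100,130))):
    d=cams.get_image(n); pickle.dump(d,open(n+"4.pkl","wb")); ims.append(tile(d,*b,4))
cv2.imwrite("pics/z6.png",np.hstack(ims))
E
```

```text
time_s: 10.4
tool_pos: [0.5584, 0.0514, 0.0896]
orientation: [-0.0, 0.044, 0.999, -0.0]
ft_force: [0.9, 0.0, -3.6]
opening: 0.204
grip_force: 30.0
```

View pics/z6.png

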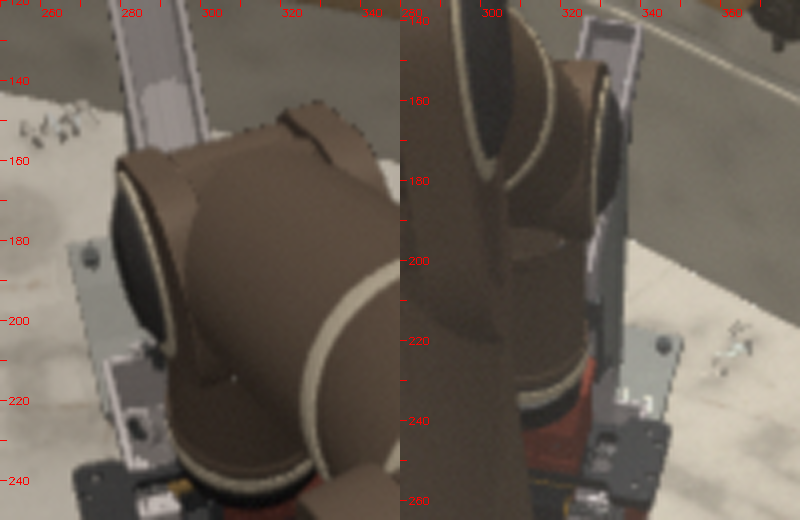

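```bash
python3 -m handwheel '[[0.004,0,0,0,0,0],[0.004,0,0,0,0,0],[0.004,0,0,0,0,0],[0.004,0,0,0,0,0],[0.004,0,0,0,0,0],[0.004,0,0,0,0,0],[0.004,0,0,0,0,0],[0.004,0,0,0,0,0],[0.004,0,0,0,0,0],[0.004,0,0,0,0,0]]' 0
python3 -m handwheel '[[-0.005,0.0005,0,0,0,0],[-0.015,0.001,0,0,0,0],[-0.025,0.002,0,0,0,0],[-0.04,0.003,0,0,0,0],[-0.055,0.0045,0,0,0,0],[-0.07,0.006,0,0,0,0],[-0.085,0.007,0,0,0,0],[-0.1,0.008,0,0,0,0],[-0.11,0.009,0,0,0,0],[-0.115,0.01,0,0,0,0]]' 0
python3 -m handwheel '[[-0.005,0,0.003,0,0,0],[-0.015,0,0.008,0,0,0],[-0.025,0,0.015,0,0,0],[-0.035,0,0.025,0,0,0],[-0.035,0,0.035,0,0,0],[-0.035,0,0.045,0,0,0],[-0.035,0,0.055,0,0,0],[-0.035,0,0.06,0,0,0],[-0.035,0,0.0625,0,0,0],[-0.035,0,0.0625,0,0,0]]' 0
python3 - <<'E'
from h import *
from workcell import cams
ims=[]
for n,b in(("top",(250,150,100,130)),("side",(280,165,100,130))):
    d=cams.get_image(n); pickle.dump(d,open(n+"5.pkl","wb")); ims.append(tile(d,*b,4))
cv2.imwrite("pics/z7.png",np.hstack(ims))
E
```

```text
time_s: 11.33
tool_pos: [0.562, 0.0515, 0.0899]
orientation: [0.0, 0.044, 0.999, 0.0]
ft_force: [-0.2, -0.1, -3.4]
opening: 0.204
grip_force: 30.0
time_s: 12.17
tool_pos: [0.4683, 0.0596, 0.0899]
orientation: [-0.0, 0.044, 0.999, 0.0]
ft_force: [0.1, 0.6, -3.8]
opening: 0.202
grip_force: 30.0
time_s: 13.0
tool_pos: [0.4425, 0.0596, 0.1404]
orientation: [0.0, 0.044, 0.999, 0.0]
ft_force: [0.4, 0.0, -2.5]
opening: 0.205
grip_force: 30.0
```

View pics/z7.png

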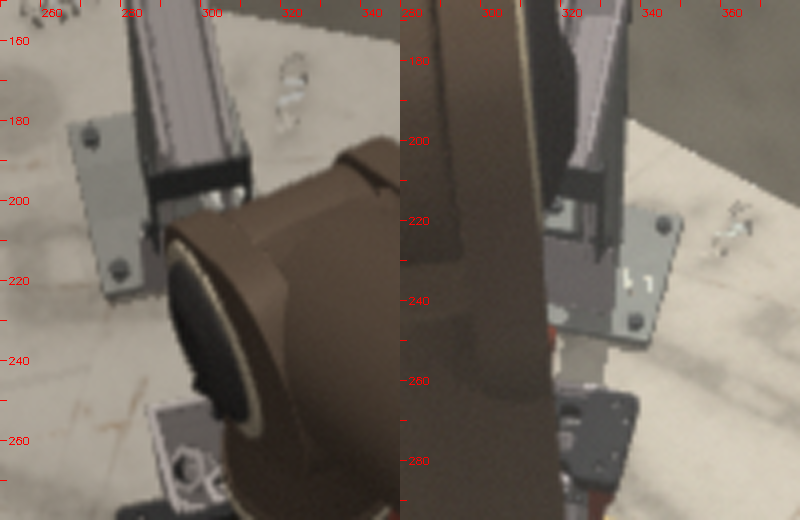

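```bash
python3 -m handwheel '[[0,0.004,0,0,0,0],[0,0.012,0,0,0,0],[0,0.025,0,0,0,0],[0,0.04,0,0,0,0],[0,0.056,0,0,0,0.01],[0,0.072,0,0,0,0.03],[0,0.088,0,0,0,0.05],[0,0.104,0,0,0,0.07],[0.002,0.12,0,0,0,0.09],[0.005,0.136,0,0,0,0.11]]' 0
python3 -m handwheel '[[0.007,0.016,0,0,0,0.02],[0.014,0.032,0,0,0,0.04],[0.022,0.05,0,0,0,0.055],[0.031,0.068,0,0,0,0.065],[0.04,0.09,0,0,0,0.072],[0.05,0.115,0,0,0,0.072],[0.06,0.138,0,0,0,0.072],[0.068,0.158,0,0,0,0.072],[0.073,0.17,0,0,0,0.072],[0.073,0.173,0,0,0,0.072]]' 0
python3 -m handwheel '[[0,0,-0.005,0,0,0],[0,0,-0.012,0,0,0],[0,0,-0.02,0,0,0],[0,0,-0.03,0,0,0],[0,0,-0.04,0,0,0],[0,0,-0.05,0,0,0],[0,0,-0.056,0,0,0],[0,0,-0.06,0,0,0],[0,0,-0.0625,0,0,0],[0,0,-0.0625,0,0,0]]' 0
python3 - <<'E'
from h import *
from workcell import cams
ims=[]
for n,b in(("top",(145,190,100,140)),("side",(180,175,100,140))):
    d=cams.get_image(n); pickle.dump(d,open(n+"6.pkl","wb")); ims.append(tile(d,*b,4))
cv2.imwrite("pics/z8.png",np.hstack(ims))
E
```

```text
time_s: 13.93
tool_pos: [0.4459, 0.1698, 0.1398]
orientation: [-0.0, -0.001, 1.0, 0.0]
ft_force: [0.1, -0.4, -3.4]
opening: 0.203
grip_force: 30.0
time_s: 14.77
tool_pos: [0.505, 0.3091, 0.1394]
orientation: [0.0, -0.029, 1.0, 0.0]
ft_force: [0.0, -0.1, -2.6]
opening: 0.199
grip_force: 30.0
time_s: 15.6
tool_pos: [0.5042, 0.3065, 0.0896]
orientation: [-0.0, -0.028, 1.0, -0.0]
ft_force: [-3.5, 0.1, 1.6]
opening: 0.205
grip_force: 30.0
```

View pics/z8.png

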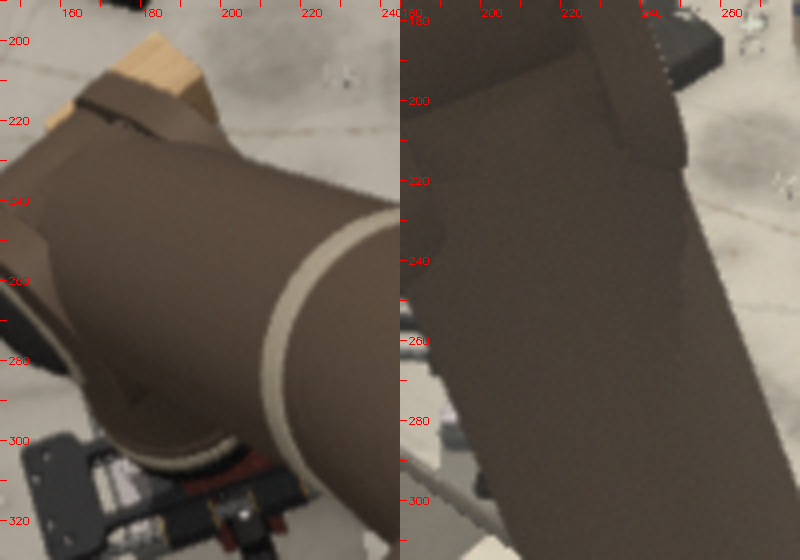

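Run:
```python
from h import *
np.set_printoptions(precision=4,suppress=True)
def X(tcp,yaw,x,y,tilt):  # pan-frame (x,y from centre), rim, pitched about grasp
    a=np.radians(tilt);u=x+.0992;zr=.013
    du=u*np.cos(a)+zr*np.sin(-a)*-1*-1; dz=.011+zr*np.cos(a)+u*np.sin(a)
    c,s_=np.cos(np.radians(yaw)),np.sin(np.radians(yaw)); y-=.0015
    return np.array([tcp[0]+du*c-y*s_,tcp[1]+du*s_+y*c,tcp[2]+dz])
t=load("top5")
for tilt in(0,-3,-6,-9): print(tilt,proj(t,X((.4425,.0596,.1404),-5,.058,.053,tilt)),"obs 287,252")
t4=load("top4")
for tilt in(0,-3,-6,-9): print(tilt,proj(t4,X((.5584,.0514,.0896),-5,.058,.053,tilt)),"obs 276.5,210")
t3=load("top3")
for tilt in(0,-3): print(tilt,proj(t3,X((.5086,.0548,.0902),-5,.058,.053,tilt)),"obs 280.5,223")
from workcell import manip
s=manip.observe(); print(s["ft_force"],s["ft_torque"])
```

```text
0 [285.1524 237.7004] obs 287,252
-3 [285.2766 239.2401] obs 287,252
-6 [285.4399 240.9358] obs 287,252
-9 [285.6414 242.7809] obs 287,252
0 [275.1212 204.5053] obs 276.5,210
-3 [275.2933 206.1219] obs 276.5,210
-6 [275.4999 207.8779] obs 276.5,210
-9 [275.7399 209.7671] obs 276.5,210
0 [279.7945 222.6427] obs 280.5,223
-3 [279.9426 224.1824] obs 280.5,223
[-2.4765 -0.6318  1.3996] [-0.1225  0.5789 -0.0137]
```

```bash
python3 -m handwheel '[[0,0,-0.0015,0,0,0],[0,0,-0.003,0,0,0],[0,0,-0.0045,0,0,0],[0,0,-0.006,0,0,0],[0,0,-0.0075,0,0,0],[0,0,-0.009,0,0,0],[0,0,-0.0105,0,0,0],[0,0,-0.012,0,0,0],[0,0,-0.012,0,0,0],[0,0,-0.012,0,0,0]]' 0
python3 - <<'E'
from workcell import manip
s=manip.observe(); print(s["tool_pos"],s["ft_force"],s["ft_torque"])
E
```

```text
time_s: 16.53
tool_pos: [0.5045, 0.3067, 0.0801]
orientation: [0.0, -0.028, 1.0, -0.0]
ft_force: [-4.5, -0.8, 1.1]
opening: 0.202
grip_force: 30.0
[0.50445428 0.30670681 0.08013923] [-4.46501326 -0.75433674  1.10709168] [-0.00067901  0.56950404 -0.01866001]
```

```bash
python3 -m handwheel '[[0,0,-0.0015,0,0,0],[0,0,-0.003,0,0,0],[0,0,-0.0045,0,0,0],[0,0,-0.006,0,0,0],[0,0,-0.0075,0,0,0],[0,0,-0.0085,0,0,0],[0,0,-0.0095,0,0,0],[0,0,-0.0095,0,0,0],[0,0,-0.0095,0,0,0],[0,0,-0.0095,0,0,0]]' 0
python3 - <<'E'
from workcell import manip
s=manip.observe(); print(s["tool_pos"],s["ft_force"],s["ft_torque"])
E
```

```text
time_s: 17.37
tool_pos: [0.5044, 0.3067, 0.0727]
orientation: [0.0, -0.028, 1.0, 0.0]
ft_force: [-4.6, 0.9, 1.5]
opening: 0.201
grip_force: 30.0
[0.50444978 0.30669935 0.07268111] [-4.61393941  0.85254514  1.49931429] [0.02281057 0.51716912 0.03145088]
```

```bash
python3 -m handwheel '[[0,0,-0.0005,0,0,0],[0,0,-0.001,0,0,0],[0,0,-0.0015,0,0,0],[0,0,-0.002,0,0,0],[0,0,-0.002,0,0,0],[0,0,-0.002,0,0,0],[0,0,-0.002,0,0,0],[0,0,-0.002,0,0,0],[0,0,-0.002,0,0,0],[0,0,-0.002,0,0,0]]' 0
python3 - <<'E'
from workcell import manip,cams
from h import *
s=manip.observe(); print(s["tool_pos"],s["ft_force"],s["ft_torque"])
ims=[]
for n,b in(("top",(145,215,120,140)),):
    d=cams.get_image(n); pickle.dump(d,open(n+"7.pkl","wb")); ims.append(tile(d,*b,4))
cv2.imwrite("pics/z9.png",np.hstack(ims))
E
```

```text
time_s: 18.2
tool_pos: [0.5045, 0.3067, 0.0723]
orientation: [0.0, -0.028, 1.0, 0.0]
ft_force: [-7.5, -2.6, 13.5]
opening: 0.199
grip_force: 30.0
[0.50446775 0.30669577 0.07234354] [-7.49735347 -2.55556395 13.51678617] [-0.54682853  1.26623419  0.03823769]
```

```bash
python3 -m handwheel '[[0,0,0.0005,0,0,0],[0,0,0.001,0,0,0],[0,0,0.0015,0,0,0],[0,0,0.0015,0,0,0],[0,0,0.0015,0,0,0],[0,0,0.0015,0,0,0],[0,0,0.0015,0,0,0],[0,0,0.0015,0,0,0],[0,0,0.0015,0,0,0],[0,0,0.0015,0,0,0]]' 0
python3 -m handwheel '[[0,0,0,0,0,0],[0,0,0,0,0,0],[0,0,0,0,0,0],[0,0,0,0,0,0],[0,0,0,0,0,0],[0,0,0,0,0,0],[0,0,0,0,0,0],[0,0,0,0,0,0],[0,0,0,0,0,0],[0,0,0,0,0,0]]' 0.7
python3 -m handwheel '[[0,0,0.01,0,0,0],[0,0,0.03,0,0,0],[0,0,0.05,0,0,0],[0,0,0.08,0,0,0],[0,0,0.11,0,0,0],[0,0,0.14,0,0,0],[-0.03,0,0.17,0,0,0],[-0.06,0,0.18,0,0,0],[-0.1,0,0.18,0,0,0],[-0.14,0,0.18,0,0,0]]' 0.7
python3 -m handwheel '[[0,-0.04,0,0,0,0],[0,-0.085,0,0,0,0],[0,-0.13,0,0,0,0],[0,-0.175,0,0,0,0],[0,-0.22,0,0,0,0],[0,-0.265,0,0,0,0],[0,-0.31,0,0,0,0],[0,-0.35,0,0,0,0],[0,-0.38,0,0,0,0],[0,-0.38,0,0,0,0]]' 0.7
python3 - <<'E'
from h import *
from workcell import cams
ims=[]
for n,b in(("top",(145,200,100,150)),("side",(175,190,100,150))):
    d=cams.get_image(n); pickle.dump(d,open(n+"8.pkl","wb")); ims.append(tile(d,*b,4))
cv2.imwrite("pics/z10.png",np.hstack(ims))
E
```

```text
time_s: 19.08
tool_pos: [0.5045, 0.3067, 0.0724]
orientation: [0.0, -0.028, 1.0, 0.0]
ft_force: [-4.3, -1.1, 5.8]
opening: 0.202
grip_force: 30.0
time_s: 19.92
tool_pos: [0.5044, 0.3067, 0.0723]
orientation: [0.0, -0.028, 1.0, 0.0]
ft_force: [-0.9, -0.0, -0.3]
opening: 0.699
grip_force: 0.0
time_s: 20.75
tool_pos: [0.3919, 0.3067, 0.2176]
orientation: [0.001, -0.027, 1.0, 0.001]
ft_force: [-1.1, 1.5, -0.0]
opening: 0.695
grip_force: 0.0
time_s: 21.58
tool_pos: [0.3921, -0.0017, 0.2171]
orientation: [0.001, -0.025, 1.0, 0.0]
ft_force: [0.2, 0.2, 0.3]
opening: 0.698
grip_force: 0.0
```

View pics/z10.png

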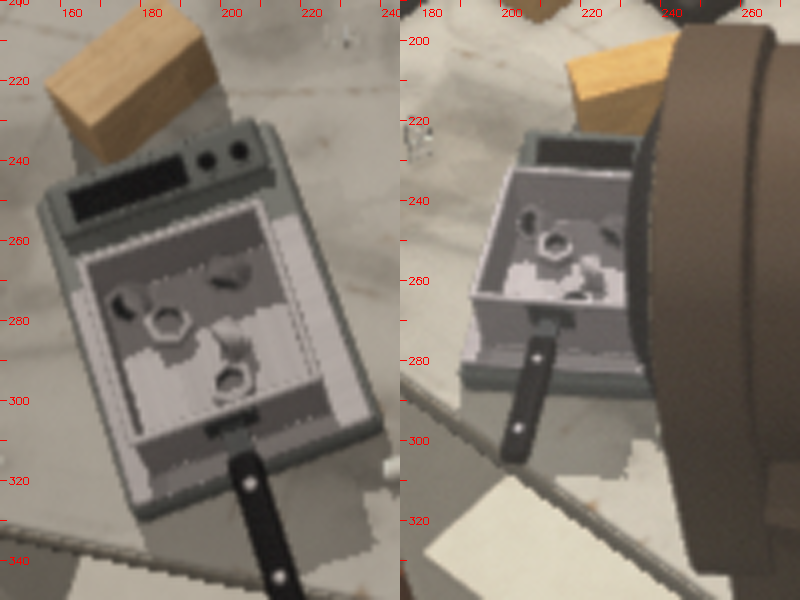

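Run:
```python
from h import *
np.set_printoptions(precision=4,suppress=True)
t,s=load("top8"),load("side8")
q=np.array([plane(t,p,.095) for p in[(165,266.2),(210.7,250.5),(225.5,294.5),(179.2,310.7)]])
print(q,q.mean(0),[np.linalg.norm(q[i]-q[i-1]).round(4) for i in range(4)])
a,b=[plane(t,p,.0945) for p in((207.5,321),(214.5,344))];c,d=[plane(s,p,.0945) for p in((209,279.5),(204.5,297))];print(a,b,c,d)
print(tri(t,(207.5,321),s,(209.2,279.5)),tri(t,(214.5,344),s,(204.5,297)))
P=np.array([plane(t,p,.04) for p in[(145+137/4,200+520/4),(145+382/4,200+428/4)]]);print("platform front corners",P)
```

```text
[[0.6532 0.3658 0.095 ]
 [0.6596 0.2598 0.095 ]
 [0.5455 0.2539 0.095 ]
 [0.5402 0.3575 0.095 ]] [0.5996 0.3093 0.095 ] [np.float64(0.1133), np.float64(0.1062), np.float64(0.1143), np.float64(0.1038)]
[0.4988 0.3051 0.0945] [0.4451 0.3027 0.0945] [0.4976 0.3052 0.0945] [0.4425 0.3017 0.0945]
(array([0.4997, 0.3054, 0.092 ]), np.float64(0.00040325189576703854)) (array([0.4469, 0.3035, 0.0885]), np.float64(0.0007379070568328077))
platform front corners [[0.5188 0.3737 0.04  ]
 [0.5288 0.231  0.04  ]]
```

Run:
```python
from h import *
a,b=load("top0"),load("top8")
for n,(x0,x1,y0,y1) in {"pen":(236,304,300,325),"tape":(315,370,268,322),"bench under chute":(240,330,215,265)}.items():
    d=np.abs(a["frame"][y0:y1,x0:x1].astype(int)-b["frame"][y0:y1,x0:x1]).max(2); print(n,(d>40).mean())
from workcell import manip
print(manip.close_job())
```

```text
pen 0.0
tape 0.5336700336700336
bench under chute 0.0
the job is handed in; nothing more can be done
None
```

The job is handed in. All five nuts are in the pan, which stands on the scale platform about 5 mm from its middle and let go; the gate is shut and the pen has not moved. The last picture could not confirm the tape roll because that patch had changed, probably from the arm or its shadow; nothing was moved near it at bench height. After the paddle push the loaded pan tilted nose-down in the grip, by roughly 9° or more, and was levelled by lowering it onto the platform.

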